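# Lock the register post into the print bed

### The arm

A 6-joint arm with a two-finger parallel gripper is mounted at the origin on the work surface. World frame = base frame: x ahead of the robot, y to its left, z up, the work surface at z = 0. Lengths are in mm, angles in rad, forces in N, time in s.
With the tool pointing down it reaches from about 350 to 775 mm from the base axis. Payload 7.3 kg.
Tool frame: the origin (TCP) lies midway between the tips of the shut fingers; the grasp point (between the pads) lies 19 mm behind it; z points along the fingers, y is the line along which they close (so a half turn about z gives the same grasp; the last joint's range is limited). The gripper opens to 92 mm and grips with 3 to 60 N. Pads are 19 mm wide; open, the fingers measure 130 mm over their backs; the gripper's body (75 mm by 190 mm) begins 47 mm behind the grasp point.
Start: joints at [1.122, 0.342, 1.524, -0, 1.275, -0.146], TCP at [156.537, 501.14, 226.741] pointing down, gripper open.
Joint ranges: [-2.53, 2.53], [-0.77, 2.02], [0.04, 2.7], [-1, 4.14], [0.28, 2.66], [-3.11, 3.11]. Speed limits (rad/s): [2.57, 2.57, 3.14, 3.14, 3.14, 3.14].

### API

Orientations are given as [roll, pitch, yaw] about the fixed x, y, z axes, in that order (R = Rz(yaw) Ry(pitch) Rx(roll)).
In Python, from plant import monitor, optics, workorder gives the robot as it stands. The module is installed in compiled form; this text tells all that it offers.
- The arm moves only by the tool servo_tool, never from a script. Its arguments are lists of equal length, an entry for each row: "linear": the shift along the tool's x, y, z as a fraction of full scale, a list of three; "spin": the turn about the tool's z as a fraction of full scale. In form: {"linear": [[dx, dy, dz], ...], "spin": [spin, ...]}. A call has exactly 8 rows; each row shifts and turns the commanded pose from where the row before left it, along the tool's axes as they then stand; what a row does not reach is not made up. Full scale, the value 1, is 200 mm for a shift and 90 degrees for a turn. A row lasts 1/8 s, in which the tool goes at most 62.5 mm and 10.7 degrees, less where a joint would pass 70% of its speed; a pose out of reach is approached as far as the arm can. A call with a number of a shift or a turn outside -1 to 1 is refused whole. A call with a gripper value outside its range is refused whole. "hand" is the opening, from -1 (shut) to 1 (fully open), set as the call begins (left out, the last holds). The fingers move at their own pace and stop on an object; the grip force is fixed at half the most. Time passes only in rows, so rows that do not move let the fingers close, or fill a call up. It gives the time, the measured TCP pose, the force, the opening and the grip force at its end, in the units of the state.
- monitor.get_obs(): the state, without advancing time (a new reading comes with each control period).
- optics.capture(name): name is "scene" or "side" or "wrist"; returns a dict with "frame" (420x560x3 uint8, blue, green, red), "K" (3x3 intrinsics, pixels), "world_to_cam" (4x4, takes a point from world to camera coordinates). Camera axes: x right, y down, z forward; pixel columns grow to the right and rows downward; lengths in mm; the calibration is good to about 2 mm. The wrist camera is an equidistant fisheye: a pixel r from the principal point sees the ray r / f radians off the axis. A picture is of the moment at which its call begins. There is no depth.
- workorder.close_job(): hands the job in; it is judged then, once.
The state is a dict: "time": time; "joint_positions": joint angles; "dq": joint speeds; "tau": joint torques, N m; "tool_pos": TCP position; "tcp_rot": TCP orientation; "contact_force": force on the tool from outside, world axes, zero at the start; "moment": the same for the moment, N m; "grip_width": finger opening in mm; "finger_force": force on a finger pad.
Only numpy, scipy, OpenCV 4.12 (cv2) and the standard library are available. Lean on these libraries where they do the work, as an engineer would, in place of code of your own. Each camera call takes 0.05 s, during which the arm holds its last target. There are 200 camera calls.

### The job

Take the T-footed register post out of the wooden rack, pass its foot down through the narrow slot in the print bed, press it against the spring underneath, turn it a quarter turn and let it rise so that it is locked in place, standing upright with the foot across the slot. Be gentle: feel for the slot and do not force the post against the bed. Leave the other things where they are.

Things in the scene. Friction and masses are not known exactly. Their poses are not given: they have to be found in the camera images.
- toggle: The T-footed register post, 82 mm tall, about 140 g, standing in one of the rack's holes. Steel T-foot: a bar 30 x 9 mm, 8 mm high; 8 mm steel shank; collar; black wing grip on top. Origin: centre of the foot's underside; z up the post, x along the foot and along the wing grip.
- toggle_grip (a point): Point on the post's axis 72 mm above the foot's underside, inside the wing grip: a flat black bar 44 mm long (along the post's x), 14 mm thick, from 56 to 82 mm above the foot's underside. Pinch it here across the 14 mm. Axes as the post's.
- toggle_collar (a point): Centre of the underside of the post's steel collar (40 mm diameter, 4 mm thick), 38 mm above the foot's underside. In the rack the collar rests on the rack's top and the foot hangs in the hole; lifting the post 45 mm clears the rack.
- rack: Fixed wooden rack, 64 x 170 x 45 mm high, origin at the centre of its underside, long side along its y. Two equal oblong through holes, 35 mm along x by 14 mm along y, at y = +45 and -45 mm. One holds the T-footed post, foot along the rack's x, the other the plain pin (either way round).
- bed: Fixed dark steel print bed, 240 x 300 x 60 mm high, origin at the centre of its underside. On it a white housing lies against two low aluminium strips in its +x, -y corner. A recess in its top, 62 mm along x by 86 mm along y, holds a bare aluminium plate, 60 x 60 mm, with the slot.
- socket (a point): Centre of the recess, level with the bed's top (60 mm over the table), axes as the bed's. The slotted plate, flush with the bed, is clamped anywhere from -12 to +12 mm along y from here (exact in x, square, does not give way; its place is not measured: see or feel it). The slot is in the plate's centre: 34 mm along x, 12 mm along y.
- cavity (a point): 10 mm below the socket point, axes as the bed's. The slot is 6 mm deep; from 6 to 10 mm deep are ribs, open only under the slot and in a cross groove 14 mm wide and 40 mm long along y. From 10 mm down is a cavity 40 x 40 mm where the foot can turn, either way, once its underside is over 18 mm deep (19 to 23 is good). These move with the plate.
- pad_rest (a point): 12 mm below the socket point: height of the spring pad's top at rest, which the foot's underside meets there. The pad yields from 4 N, plus 0.7 N per mm, and stops hard 12 mm lower (12 N). After a quarter turn it lifts the 8 mm high foot into the cross groove, underside 14 mm deep (2 mm below this point): locked. Axes as the bed's.
- plain_pin: Bystander: pin, 82 mm tall (top 89 mm over the table; carry the post over or clear of it), with a round shank, round 30 mm knob and the same collar, in the rack's other hole; stays there. Origin: centre of the underside of its shank.
- housing: Bystander: white plastic housing 70 x 100 x 40 mm lying on the bed. Origin: centre of its underside.
- spare_housing: Bystander: the same white housing on the table, left. Origin: centre of its underside.
- tape: Bystander: tape roll, 90 mm diameter, 24 mm high. Origin: centre of its underside.
- bottle: Bystander: clear bottle, 68 mm diameter, 150 mm tall. Origin: centre of its underside.
- ink_jar: Bystander: jar, 70 mm diameter, 70 mm tall. Origin: centre of its underside.
- spatula: Bystander: ink spatula lying on the table, right.
Things that resemble listed ones, but are neither listed nor needed, are in the scene too. What is shaped like the toggle but blue or orange is not meant.

How it is judged (in metres and radians):
On the way, in this order (a step that is already met when the one before it is completed fails the run):
1. the foot has passed lengthwise down into the slot (horizontal distance between toggle and socket below 0.016 m and z of toggle in the frame of socket below -0.009 m and angle between the x axis of toggle and the x axis of socket, either way round below 0.2 rad), for 0.1 s.
2. pressed down against the spring and turned across the slot, under the plate (horizontal distance between toggle and socket below 0.016 m and z of toggle in the frame of socket below -0.0125 m and angle between the x axis of toggle and the y axis of socket, either way round below 0.25 rad).
At the end, for the whole second after the job is handed in: The post stands in the slot, released and at rest: within 16 mm (horizontally) of the recess centre, foot underside 12 to 16 mm below the bed's top (lifted by the spring into the cross groove), foot across the slot within 0.2 rad, upright within 0.12 rad (horizontal distance between toggle and socket below 0.016 m and z of toggle in the frame of socket between -0.016 and -0.012 m and angle between the x axis of toggle and the y axis of socket, either way round below 0.2 rad and angle between toggle's own z axis and vertical below 0.12 rad and linear speed of toggle below 0.02 m/s); the robot touches nothing.
It fails at once if the post is forced against the bed, its plate or its spring pad with more than 45 N (contact force between toggle and bed above 45 N).
It fails at once if a bystander is moved more than 25 mm (distance of any of plain_pin, housing, spare_housing, tape, bottle, ink_jar, spatula from where it was at the start of the episode above 0.025 m).
It also fails if it takes over 64 s, if anything falls off the work surface, if the arm or the gripper's body presses on something with over 40 N, if the wrist force passes 120 N, or if a joint passes its speed limit or range.

## Working session

There is one attempt and no reset: what is moved stays moved. The work goes in short steps, Python scripts to look and compute and a tool call to move; the robot and the scene stay as the last step left them, time stands still between calls to the robot, and variables do not carry over. Pictures are saved under pics/ and viewed, at most 10 in all, crops included, and the job is handed in when it is done.

Besides the shell and the picture viewer there is one more tool, called after "Emit:" as name([rows], argument=value, ...), one row to a line, values as JSON. servo_tool: Moves the arm, as the interface text tells. Shift numbers are shares of 200 mm and turn numbers shares of 90 degrees, none past 1 either way. Its arguments: {"type":"object","properties":{"linear":{"type":"array","items":{"type":"array","items":{"type":"number","minimum":-1,"maximum":1}}},"spin":{"type":"array","items":{"type":"number","minimum":-1,"maximum":1}},"hand":{"type":"number"}},"required":["linear","spin"]}

```bash
mkdir -p pics; python3 - <<'E'
from plant import monitor, optics
import cv2,numpy as np
for n in("scene","side","wrist"):
    d=optics.capture(n);cv2.imwrite(f"pics/{n}0.png",d["frame"]);np.savez(f"pics/{n}0.npz",**d)
    print(n,d["K"].round(1).tolist(),d["world_to_cam"].round(3).tolist())
print(monitor.get_obs())
E
```

```text
scene [[485.0, 0.0, 288.0], [0.0, 485.0, 204.9], [0.0, 0.0, 1.0]] [[0.518, 0.855, -0.003, -293.764], [0.678, -0.413, -0.608, -360.85], [-0.521, 0.313, -0.794, 2108.656], [0.0, 0.0, 0.0, 1.0]]
side [[387.2, 0.0, 279.8], [0.0, 387.2, 209.4], [0.0, 0.0, 1.0]] [[-0.975, -0.224, 0.001, 572.471], [-0.115, 0.497, -0.86, 133.244], [0.192, -0.838, -0.511, 1169.801], [0.0, 0.0, 0.0, 1.0]]
wrist [[325.2, 0.0, 277.4], [0.0, 325.2, 206.3], [0.0, 0.0, 1.0]] [[0.298, 0.955, -0.002, -524.912], [0.916, -0.285, 0.281, -36.925], [0.268, -0.085, -0.96, 390.38], [0.0, 0.0, 0.0, 1.0]]
{'time': 0.15, 'joint_positions': array([ 1.12199597e+00,  3.42526912e-01,  1.52478791e+00,  5.40853745e-06,
        1.27540223e+00, -1.46019215e-01]), 'dq': array([ 6.89872499e-05,  3.94797314e-05, -3.50537345e-03,  1.21164384e-03,
       -1.63663932e-04,  2.04339944e-03]), 'tau': array([ 1.50998490e-03, -4.31474447e+01, -2.44352460e+01,  7.16169854e-02,
        5.38072188e-02, -4.01804277e-05]), 'tool_pos': array([156.39685943, 500.84756751, 226.22655751]), 'tcp_rot': array([-3.14048097e+00, -1.68718825e-04,  2.83880984e+00]), 'contact_force': array([-0.29257706,  0.0738313 , -0.04240786]), 'moment': array([-0.00444847, -0.02036346, -0.03449492]), 'finger_force': 0.0, 'grip_width': 91.98128574430496}
```

View pics/scene0.png

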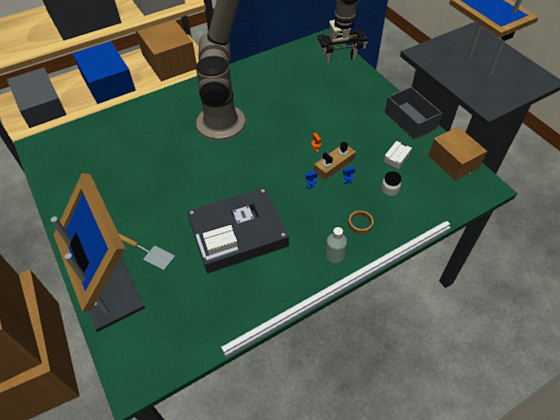

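View pics/side0.png

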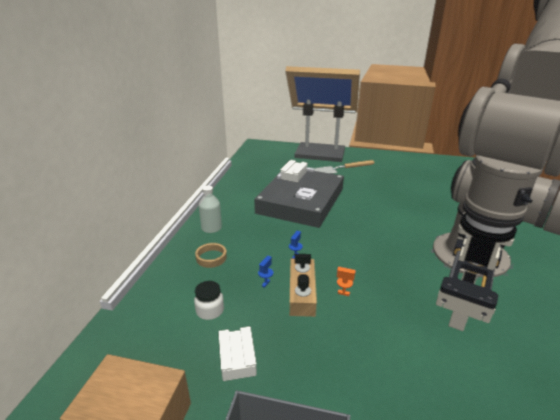

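The scene view shows the rack at (335,160) and the bed at (238,230) with its plate near (244,213). In the side view the rack is at (303,287), with a wing-like top at (303,259) and a rounder one at (303,283). I'll get rough positions by casting rays and enlarge the crops.

```bash
cat > h.py <<'E'
import numpy as np,cv2
def load(p): return dict(np.load(p))
def ray(d,u,v,fish=False):
    K=d["K"];T=d["world_to_cam"];R=T[:3,:3];c=-R.T@T[:3,3]
    x=(u-K[0,2])/K[0,0];y=(v-K[1,2])/K[1,1]
    if fish:
        r=np.hypot(x,y);k=np.sin(r)/r if r>1e-9 else 1;q=np.array([x*k,y*k,np.cos(r)])
    else: q=np.array([x,y,1.])
    return c,R.T@(q/np.linalg.norm(q))
def onz(d,u,v,z,fish=False):
    c,r=ray(d,u,v,fish);return c+r*(z-c[2])/r[2]
E
python3 - <<'E'
from h import *
s=load("pics/scene0.npz");e=load("pics/side0.npz")
for n,d,pts in(("scene",s,[(327,158,75),(344,147,75),(244,213,60),(191,209,60),(264,190,60),(288,237,60)]),("side",e,[(303,259,75),(303,283,75),(306,193,60)])):
    for u,v,z in pts: print(n,u,v,onz(d,u,v,z).round())
a=cv2.resize(s["frame"][120:200,290:370],None,fx=5,fy=5,interpolation=2)
b=cv2.resize(e["frame"][240:320,260:340],None,fx=5,fy=5,interpolation=2)
cv2.imwrite("pics/c1.png",np.hstack([a,b]))
E
```

```text
scene 327 158 [474. 233.  75.]
scene 344 147 [460. 323.  75.]
scene 244 213 [ 530. -162.   60.]
scene 191 209 [ 415. -316.   60.]
scene 264 190 [475. -48.  60.]
scene 288 237 [700. -81.  60.]
side 303 259 [470. 235.  75.]
side 303 283 [454. 328.  75.]
side 306 193 [ 528. -158.   60.]
```

View pics/c1.png

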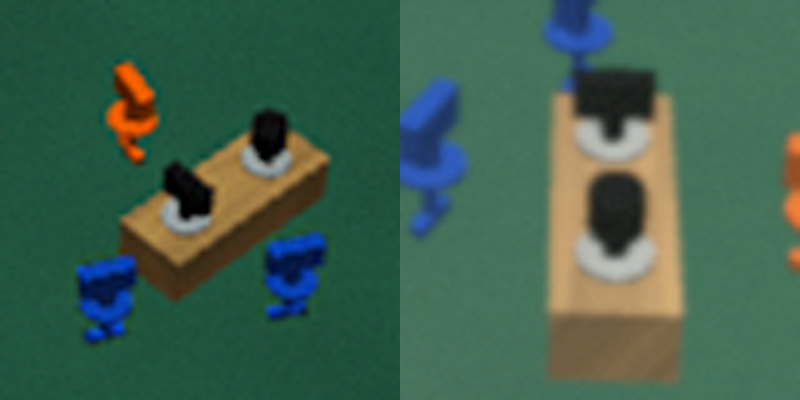

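The crops show that the post is the flat wing near (472,234), and the round-knobbed pin is near (457,326). The wing runs along the rack's x at a yaw of about +9°. Next I move over the post.

Emit:
servo_tool([
  [-0.238,-0.1,0],
  [-0.238,-0.1,0],
  [-0.238,-0.1,0],
  [-0.238,-0.1,0],
  [-0.238,-0.1,0],
  [-0.238,-0.1,0],
  [-0.238,-0.1,0],
  [-0.238,-0.1,0],
], spin=[0,0,0,0,0,0,0,0])

```text
time: 1.15
tool_pos: [473.3, 233.6, 226.6]
tcp_rot: [3.142, -0.0, 2.839]
contact_force: [0.2, 0.5, -0.8]
grip_width: 91.5
finger_force: 0.0
```

Emit:
servo_tool([
  [0,0,0],
  [0,0,0],
  [0,0,0],
  [0,0,0],
  [0,0,0],
  [0,0,0],
  [0,0,0],
  [0,0,0],
], spin=[-0.1,-0.1,-0.1,0,0,0,0,0])

```text
time: 2.15
tool_pos: [472.3, 234.9, 226.7]
tcp_rot: [3.142, 0.0, -2.974]
contact_force: [-0.7, 0.8, -0.2]
grip_width: 91.6
finger_force: 0.0
```

```bash
python3 - <<'E'
from plant import monitor, optics
import cv2,numpy as np
d=optics.capture("wrist");cv2.imwrite("pics/w1.png",d["frame"]);np.savez("pics/w1.npz",**d)
o=monitor.get_obs();print(o["tool_pos"],o["tcp_rot"],o["joint_positions"])
E
```

```text
[472.28320208 234.89924522 226.75376677] [ 3.14150223e+00  9.71895785e-05 -2.97341396e+00] [ 3.16142721e-01  3.46469084e-01  1.51741052e+00  7.84578167e-05
  1.27760360e+00 -1.42285498e+00]
```

View pics/w1.png

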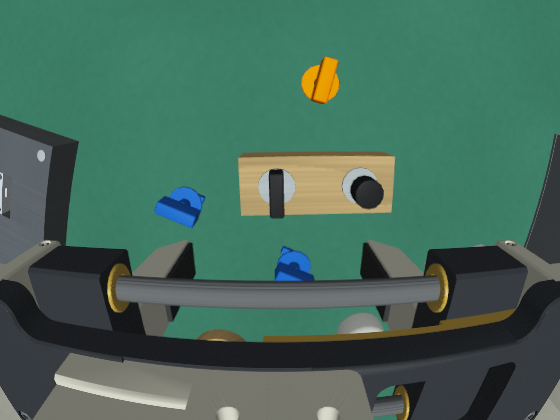

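The wrist view shows the post's wing at (277,193) with its collar around (277,187). The pin's knob is at (368,193), and the bed edge is at the left. Next I measure the post and rack.

```bash
python3 - <<'E'
from h import *
d=load("pics/w1.npz");f=d["frame"];hsv=cv2.cvtColor(f,cv2.COLOR_BGR2HSV)
roi=np.zeros(f.shape[:2],np.uint8);roi[140:230,225:410]=1
w=((hsv[...,2]<60)&(roi>0)).astype(np.uint8)
for c in cv2.findContours(w,0,2)[0]:
    if cv2.contourArea(c)>100: print("dark",cv2.minAreaRect(c),cv2.boundingRect(c))
g=((hsv[...,1]<40)&(hsv[...,2]>120)&(roi>0)).astype(np.uint8)
for c in cv2.findContours(g,0,2)[0]:
    if cv2.contourArea(c)>100: print("grey",cv2.minAreaRect(c),cv2.boundingRect(c),cv2.minEnclosingCircle(c))
b=((hsv[...,0]<25)&(hsv[...,1]>80)&(roi>0)).astype(np.uint8)
for c in cv2.findContours(b,0,2)[0]:
    if cv2.contourArea(c)>1000: print("rack",cv2.minAreaRect(c),cv2.boundingRect(c))
P=lambda u,v,z:onz(d,u,v,z,True).round(1)
print("collar",P(277,187,49),"wing ends z89",P(276.5,171,89),P(277,217,89))
print("rack top corners",P(240,158,45),P(392.5,156.5,45),P(241,215,45),P(391.5,212,45))
cv2.imwrite("pics/c2.png",cv2.resize(f[140:230,225:410],None,fx=4,fy=4,interpolation=2))
E
```

```text
dark ((366.5000305175781, 191.50003051757812), (33.941123962402344, 28.284271240234375), 45.0) (351, 176, 32, 32)
dark ((276.07708740234375, 193.157958984375), (48.07648849487305, 13.776928901672363), 87.95458984375) (269, 169, 15, 49)
grey ((289.2103271484375, 186.30966186523438), (33.01499557495117, 11.526931762695312), 88.09085083007812) (283, 170, 13, 34) ((283.5, 186.5), 16.507673263549805)
grey ((263.2390441894531, 185.85122680664062), (10.526111602783203, 32.04685592651367), 1.7899105548858643) (258, 170, 12, 33) ((268.0, 186.0), 16.03131866455078)
grey ((356.0508117675781, 182.18487548828125), (25.843521118164062, 35.444419860839844), 43.66777801513672) (342, 168, 35, 35) ((359.0, 185.0), 18.027854919433594)
rack ((316.7839050292969, 182.4125518798828), (62.10951614379883, 155.43701171875), 88.83085632324219) (239, 151, 156, 65)
collar [475.  234.8  49. ] wing ends z89 [451.1 230.3  89. ] [495.  238.2  89. ]
rack top corners [451.3 191.1  45. ] [420.  353.5  45. ] [513.7 201.1  45. ] [481.9 368.4  45. ]
```

View pics/c2.png

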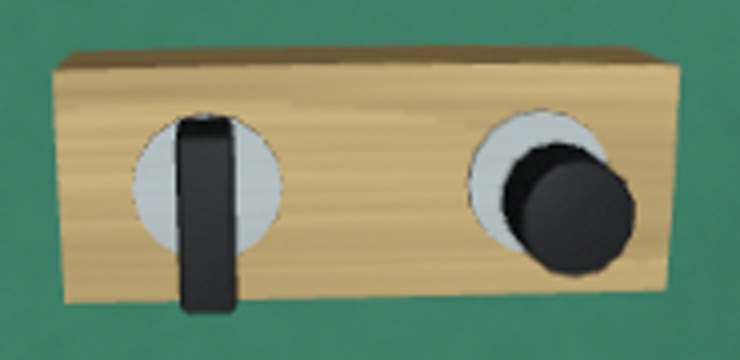

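Two measures agree: the post axis is at about (475,234.7) with a yaw of about 10.5°, and the 44 mm wing reads 44. Next I descend to TCP z = 60.

Emit:
servo_tool([
  [-0.013,-0.003,0],
  [0,0,0.1],
  [0,0,0.1],
  [0,0,0.15],
  [0,0,0.15],
  [0,0,0.15],
  [0,0,0.1],
  [0,0,0.084],
], spin=[-0.01,0,0,0,0,0,0,0], hand=0.1)

```text
time: 3.2
tool_pos: [475.0, 234.6, 59.0]
tcp_rot: [-3.142, -0.001, -2.957]
contact_force: [0.7, 0.4, -0.1]
grip_width: 50.8
finger_force: 0.0
```

Emit:
servo_tool([
  [0,0,0],
  [0,0,0],
  [0,0,0],
  [0,0,0],
  [0,0,0],
  [0,0,0],
  [0,0,0],
  [0,0,0],
], spin=[0,0,0,0,0,0,0,0], hand=-1)

```text
time: 4.2
tool_pos: [475.3, 234.8, 60.5]
tcp_rot: [3.141, 0.001, -2.957]
contact_force: [-1.0, -0.5, 5.3]
grip_width: 14.1
finger_force: 30.0
```

Emit:
servo_tool([
  [0,0,-0.03],
  [0,0,-0.1],
  [0,0,-0.12],
  [0,0,-0.15],
  [0,0,-0.15],
  [0,0,-0.15],
  [0,0,0],
  [0,0,0],
], spin=[0,0,0,0,0,0,0,0])

```text
time: 5.2
tool_pos: [474.2, 234.5, 198.7]
tcp_rot: [-3.141, -0.002, -2.957]
contact_force: [-0.7, 0.1, -1.9]
grip_width: 14.1
finger_force: 30.0
```

Emit:
servo_tool([
  [-0.003,-0.2,0],
  [-0.003,-0.26,0],
  [-0.003,-0.26,0],
  [-0.003,-0.28,0],
  [-0.003,-0.28,0],
  [-0.003,-0.28,0],
  [-0.003,-0.28,0],
  [-0.003,-0.2,0],
], spin=[0,0,0,0,0,0,0,0])

```text
time: 6.2
tool_pos: [553.7, -167.7, 197.7]
tcp_rot: [3.14, -0.003, -2.959]
contact_force: [0.6, 0.2, -1.4]
grip_width: 14.0
finger_force: 30.0
```

Emit:
servo_tool([
  [0,0,0],
  [0,0,0],
  [0,0,0],
  [0,0,0],
  [0,0,0],
  [0,0,0],
  [0,0,0],
  [0,0,0],
], spin=[0.1,0.1,0.05,0,0,0,0,0])

```text
time: 7.2
tool_pos: [554.4, -165.5, 200.0]
tcp_rot: [3.142, 0.0, 2.933]
contact_force: [0.3, -0.2, -1.9]
grip_width: 13.8
finger_force: 30.0
```

```bash
python3 - <<'E'
from plant import monitor, optics
import cv2,numpy as np
d=optics.capture("wrist");cv2.imwrite("pics/w2.png",d["frame"]);np.savez("pics/w2.npz",**d)
o=monitor.get_obs();print(o["tool_pos"],o["tcp_rot"],o["joint_positions"],o["contact_force"],o["grip_width"])
E
```

```text
[ 554.39918907 -165.51072737  199.94105346] [3.14152881e+00 1.07538455e-04 2.93321119e+00] [-4.22599458e-01  4.61237173e-01  1.41408861e+00  8.93615187e-05
  1.26617536e+00 -1.78504112e+00] [-0.1348773   0.07911969 -1.52734345] 13.99241708094722
```

View pics/w2.png

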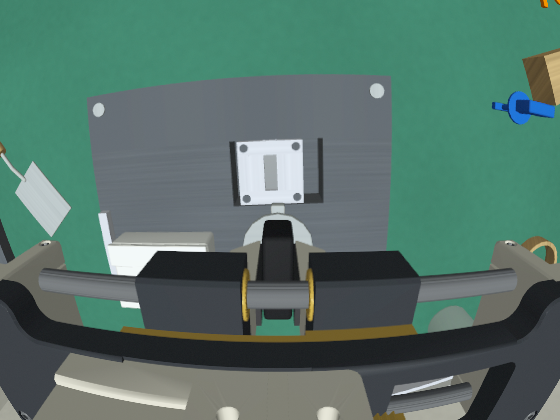

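The wrist view shows the plate at (270,172) and its slot at (270,172). The recess spans columns 232-323, so the plate sits at its -y side. The foot's tip shows at (278,209). Next I measure the slot.

```bash
python3 - <<'E'
from h import *
d=load("pics/w2.npz");f=d["frame"]
P=lambda u,v,z=60:onz(d,u,v,z,True)
und=lambda uv:np.array([P(u,v)[:2] for u,v in uv])
g=cv2.cvtColor(f,cv2.COLOR_BGR2GRAY)
print(g[172,225:330:2]);print(g[145:200:2,270])
t=cv2.GaussianBlur(g,(3,3),0)
m=np.zeros_like(g);m[150:196,256:286]=(t[150:196,256:286]<185)
for c in cv2.findContours(m,0,1)[0]:
    if cv2.contourArea(c)>50:
        w=und(c[:,0].astype(float));r=cv2.minAreaRect(w.astype(np.float32));print("slot",cv2.boundingRect(c),r)
m=np.zeros_like(g);m[130:215,237:306]=(g[130:215,237:306]>150)
c=max(cv2.findContours(m,0,1)[0],key=cv2.contourArea);w=und(c[:,0].astype(float));print("plate",cv2.boundingRect(c),cv2.minAreaRect(w.astype(np.float32)))
a,b=P(98,110),P(377,90.5);print("screws",a,b,np.degrees(np.arctan2(*(b-a)[[1,0]])))
print("foot far end at z146.5+8", P(278,207,200-53.5+8))
print("bed edge", [P(u,v).round(1) for u,v in((90,98),(390,75))])
cv2.imwrite("pics/c3.png",cv2.resize(f[125:230,215:340],None,fx=6,fy=6,interpolation=2)[:600])
E
```

```text
[112 112 112  73  46  45 102 219 225 227 226 228 231 232 228 229 228 229
 228 226 165 165 165 165 165 166 217 225 226 228 226 229 233 229 229 228
 228 229 227 142 113 113 113 113 112 111 105  48  47  95 112 111 112]
[228 231 231 228 225 179 167 167 167 167 166 166 166 166 165 165 164 164
 164 164 162 162 150 228 229 228 232 230]
slot (264, 155, 14, 36) ((533.833251953125, -167.52354431152344), (11.371712684631348, 33.39735412597656), 80.68890380859375)
plate (237, 139, 67, 66) ((533.2274169921875, -167.43075561523438), (60.74515914916992, 61.234745025634766), 80.3479232788086)
screws [ 431.55155306 -322.92436758   60.        ] [476.64949376 -54.27951902  60.        ] 80.47049845962479
foot far end at z146.5+8 [ 540.54053023 -161.65777324  154.5       ]
bed edge [array([ 416.5, -329.4,   60. ]), array([463.7, -38.5,  60. ])]
```

View pics/c3.png

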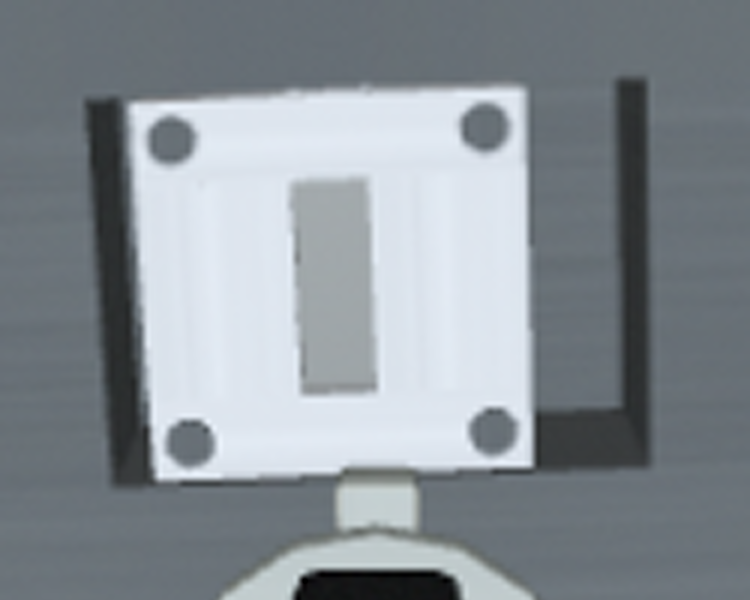

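Slot at (533.8,-167.5), size 11.4×33.4 (given 12×34), yaw -9.5°. The foot tip appears about 0.8 mm off its predicted place. I align the yaw and drop to just above the bed, offset back along x, to compare foot and slot directly.

Emit:
servo_tool([
  [0,0,0],
  [-0.04,-0.011,0.05],
  [-0.042,-0.01,0.1],
  [-0.04,-0.01,0.1],
  [0,0,0.08],
  [0,0,0.05],
  [0,0,0],
  [0,0,0],
], spin=[-0.027,0,0,0,0,0,0,0])

```text
time: 8.25
tool_pos: [577.8, -175.8, 124.6]
tcp_rot: [-3.141, 0.001, 2.975]
contact_force: [0.5, -0.9, -1.7]
grip_width: 13.4
finger_force: 30.0
```

```bash
python3 - <<'E'
from plant import monitor, optics
import cv2,numpy as np
from h import *
d=optics.capture("wrist");f=d["frame"];np.savez("pics/w3.npz",**d)
o=monitor.get_obs();t=o["tool_pos"];y=o["tcp_rot"][2];print(t,o["tcp_rot"],o["contact_force"],o["grip_width"])
P=lambda u,v,z=60:onz(d,u,v,z,True)
g=cv2.GaussianBlur(cv2.cvtColor(f,cv2.COLOR_BGR2GRAY),(3,3),0)
# project slot guess to check
T=d["world_to_cam"];q=T[:3,:3]@np.array([533.8,-167.5,60])+T[:3,3];a=np.arctan2(np.hypot(*q[:2]),q[2]);uv=q[:2]/np.hypot(*q[:2])*a*325.2+d["K"][:2,2];print("expected px",uv)
u0,v0=int(uv[0])-70,int(uv[1])-60
cv2.imwrite("pics/c4.png",cv2.resize(f[max(v0,0):v0+140,u0:u0+150],None,fx=4,fy=4,interpolation=2));print(u0,max(v0,0))
E
```

```text
[ 577.8468776  -175.78986961  124.79646101] [-3.14129779e+00  1.64451593e-03  2.97546743e+00] [-0.01927665 -0.23761689 -1.73028904] 13.751197409984165
expected px [278.13302542 156.63255536]
208 96
```

View pics/c4.png

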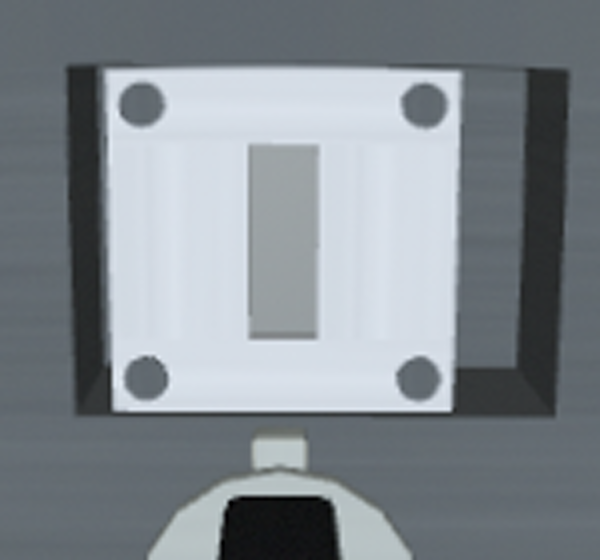

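The crop shows the slot at columns 248-318 and rows 144-340, and the foot tip at columns 252-307, row 434. They are nearly in line.

```bash
python3 - <<'E'
from h import *
d=load("pics/w3.npz");P=lambda u,v,z:onz(d,u,v,z,True)[:2]
t=np.array([577.85,-175.79]);y=2.9755;X=np.array([np.cos(y),np.sin(y)]);Y=np.array([np.sin(y),-np.cos(y)])
px=lambda u,v:(208+u/4,96+v/4)
S=(P(*px(248,144),60)+P(*px(318,144),60)+P(*px(248.5,339),60)+P(*px(317.5,339),60))/4
for n,p in(("slot",S),("slot top L",P(*px(248,144),60)),("top R",P(*px(318,144),60)),("bot L",P(*px(248.5,339),60)),("bot R",P(*px(317.5,339),60)),("footL",P(*px(252,436),79.3)),("footR",P(*px(307,436),79.3))):
    print(n,p.round(1),"tool",((p-t)@X).round(2),((p-t)@Y).round(2))
E
```

```text
slot [ 533.9 -167.1] tool 44.83 1.32
slot top L [ 516.1 -170.1] tool 61.84 -4.65
top R [ 518.  -158.4] tool 61.85 7.24
bot L [ 549.6 -175.8] tool 27.82 -4.69
bot R [ 551.6 -163.9] tool 27.83 7.37
footL [ 561.7 -176.9] tool 15.77 -3.75
footR [ 563.2 -168.1] tool 15.77 5.2
```

Emit:
servo_tool([
  [0.06,0.003,0],
  [0.08,0,0],
  [0.08,0,0],
  [0,0,0],
  [0,0,0.02],
  [0,0,0.02],
  [0,0,0.01],
  [0,0,0],
], spin=[0,0,0,0,0,0,0,0])

```text
time: 9.3
tool_pos: [534.1, -167.7, 113.4]
tcp_rot: [3.141, -0.001, 2.976]
contact_force: [-0.2, 0.1, -0.6]
grip_width: 13.7
finger_force: 30.0
```

Emit:
servo_tool([
  [0,0,0.005],
  [0,0,0.005],
  [0,0,0.005],
  [0,0,0.005],
  [0,0,0],
  [0,0,0],
  [0,0,0],
  [0,0,0],
], spin=[0,0,0,0,0,0,0,0])

```text
time: 10.3
tool_pos: [534.1, -167.8, 109.9]
tcp_rot: [3.141, 0.0, 2.975]
contact_force: [0.9, 0.1, -1.3]
grip_width: 13.6
finger_force: 30.0
```

No reaction force, and the foot is about 3.5 mm in. I continue slowly.

Emit:
servo_tool([
  [0,0,0.005],
  [0,0,0.005],
  [0,0,0.005],
  [0,0,0.005],
  [0,0,0.005],
  [0,0,0.005],
  [0,0,0],
  [0,0,0],
], spin=[0,0,0,0,0,0,0,0])

```text
time: 11.3
tool_pos: [534.2, -167.8, 103.9]
tcp_rot: [3.142, 0.0, 2.975]
contact_force: [-0.2, -0.8, -1.6]
grip_width: 13.7
finger_force: 30.0
```

Emit:
servo_tool([
  [0,0,0.005],
  [0,0,0.005],
  [0,0,0.005],
  [0,0,0.005],
  [0,0,0],
  [0,0,0],
  [0,0,0],
  [0,0,0],
], spin=[0,0,0,0,0,0,0,0])

```text
time: 12.3
tool_pos: [534.2, -167.8, 100.0]
tcp_rot: [3.142, 0.0, 2.975]
contact_force: [-1.1, 0.1, 3.1]
grip_width: 13.6
finger_force: 30.0
```

Spring contact of about 4.7 N at the expected depth of about 13 mm. I press on to about 21 mm.

Emit:
servo_tool([
  [0,0,0.006],
  [0,0,0.006],
  [0,0,0.006],
  [0,0,0.006],
  [0,0,0.007],
  [0,0,0.007],
  [0,0,0],
  [0,0,0],
], spin=[0,0,0,0,0,0,0,0])

```text
time: 13.3
tool_pos: [534.3, -167.8, 92.8]
tcp_rot: [-3.142, 0.001, 2.976]
contact_force: [-2.2, 0.7, 8.3]
grip_width: 13.8
finger_force: 30.0
```

Force matches about 20.4 mm depth. I turn the quarter, positive, which moves joint 6 toward mid-range.

Emit:
servo_tool([
  [0,0,0],
  [0,0,0],
  [0,0,0],
  [0,0,0],
  [0,0,0],
  [0,0,0],
  [0,0,0],
  [0,0,0],
], spin=[0.03,0.06,0.06,0.06,0.06,0.06,0.06,0.06])

```text
time: 14.3
tool_pos: [535.2, -168.4, 93.2]
tcp_rot: [3.14, 0.003, 2.266]
contact_force: [-0.3, 0.6, 7.7]
grip_width: 13.5
finger_force: 30.0
```

Emit:
servo_tool([
  [0,0,0],
  [0,0,0],
  [0,0,0],
  [0,0,0],
  [0,0,0],
  [0,0,0],
  [0,0,0],
  [0,0,0],
], spin=[0.08,0.08,0.08,0.08,0.08,0.08,0.07,0])

```text
time: 15.3
tool_pos: [535.2, -168.3, 93.2]
tcp_rot: [3.139, 0.001, 1.403]
contact_force: [-0.2, -0.2, 7.1]
grip_width: 13.9
finger_force: 30.0
```

Emit:
servo_tool([
  [0,0,-0.005],
  [0,0,-0.005],
  [0,0,-0.005],
  [0,0,-0.005],
  [0,0,-0.005],
  [0,0,-0.005],
  [0,0,0],
  [0,0,0],
], spin=[0,0,0,0,0,0,0,0])

```text
time: 16.3
tool_pos: [534.3, -168.0, 98.7]
tcp_rot: [3.141, 0.0, 1.405]
contact_force: [1.3, -1.2, 3.1]
grip_width: 14.2
finger_force: 30.0
```

```bash
python3 - <<'E'
from plant import monitor
o=monitor.get_obs();print(o["tool_pos"],o["tcp_rot"],o["contact_force"],o["moment"])
E
```

```text
[ 534.33738486 -167.95301534   98.68530384] [3.14080409e+00 1.98496780e-04 1.40462266e+00] [ 1.32794158 -1.19348487  3.12510773] [-0.33951312 -0.26400318  0.01276035]
```

Emit:
servo_tool([
  [0,0,0],
  [0,0,0],
  [0,0,0],
  [0,0,0],
  [0,0,0],
  [0,0,0],
  [0,0,0],
  [0,0,0],
], spin=[0,0,0,0,0,0,0,0], hand=-0.1)

```text
time: 17.3
tool_pos: [534.1, -167.8, 98.3]
tcp_rot: [3.142, -0.0, 1.405]
contact_force: [0.4, 0.4, -0.4]
grip_width: 41.2
finger_force: 0.0
```

Emit:
servo_tool([
  [0,0,-0.05],
  [0,0,-0.1],
  [0,0,-0.1],
  [0,0,-0.1],
  [0,0,-0.1],
  [0,0,-0.1],
  [0,0,0],
  [0,0,0],
], spin=[0,0,0,0,0,0,0,0])

```text
time: 18.3
tool_pos: [533.8, -167.6, 207.8]
tcp_rot: [-3.141, -0.0, 1.405]
contact_force: [-0.1, -0.6, -0.5]
grip_width: 41.1
finger_force: 0.0
```

```bash
python3 - <<'E'
from plant import optics
import cv2,numpy as np
d=optics.capture("wrist");np.savez("pics/w5.npz",**d)
s=optics.capture("scene")["frame"][180:250,200:290]
cv2.imwrite("pics/c5.png",np.hstack([cv2.resize(d["frame"][60:340,140:420],(420,420)),cv2.resize(s,(380,420),interpolation=2)[:,:380]]))
E
```

```text
(no output)
```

View pics/c5.png

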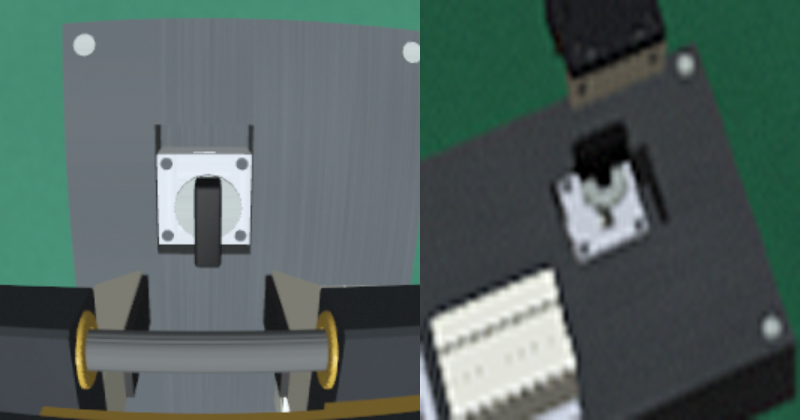

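The left crop shows the wing across the slot at (208,225), centred on the collar. The right crop shows the post upright in the plate. I check the height by the collar and wing sizes.

```bash
python3 - <<'E'
from h import *
d=load("pics/w5.npz");P=lambda u,v,z:onz(d,u,v,z,True)[:2]
f=lambda u,v:(140+u/1.5,60+v/1.5)
for z in(88,80,94):print("collar",z,np.linalg.norm(P(*f(174,207),z)-P(*f(242.5,207),z)).round(1))
a,b=P(*f(208,187),128),P(*f(208,267),128);print(a,b,(a+b)/2,np.linalg.norm(a-b),np.degrees(np.arctan2(*(b-a)[::-1])))
E
```

```text
collar 88 40.4
collar 80 41.6
collar 94 39.5
[ 540.06664038 -144.80985674] [ 533.04835501 -187.08360319] [ 536.5574977  -165.94672997] 42.85237413178511 -99.42626587891002
```

```bash
python3 -c "
from plant import workorder
print(workorder.close_job())"
```

```text
the job is handed in; nothing more can be done
None
```

The job is handed in: the post stands upright in the slot with its foot turned a quarter turn across it. Spring contact stayed under about 12 N, the gripper is clear, and I saw no verdict.

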